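# Index the plating arm one hole to the white drip tray

## Robot

A 7-joint arm with a two-finger parallel gripper is mounted at the origin on the work surface. World frame = base frame: x ahead of the robot, y to its left, z up, the work surface at z = 0. Lengths are in m, angles in degrees, forces in N, time in s.
With the tool pointing down it reaches from about 0.425 to 0.875 m from the base axis. Payload 4.7 kg.
Tool frame: the origin (TCP) lies between the finger pads; the fingertips stand env.finger_overhang ahead of it and the grasp point (between the pads) lies 5 mm behind it (env.finger_overhang is the distance from the TCP to the fingertips, in m); z points along the fingers, y is the line along which they close (so a half turn about z gives the same grasp; the last joint's range is limited). The gripper opens to 87 mm and grips with 3 to 60 N. Pads are 19 mm wide; open, the fingers measure 117 mm over their backs; the gripper's body (75 mm by 190 mm) begins 51 mm behind the grasp point.
Start: joints at [-72.932, 18.392, -4.016, 83.108, 1.295, 78.541, -3.26], TCP at [0.182, 0.624, 0.237] pointing down, gripper open.
Joint ranges: [-163.93, 163.93], [-17.29, 119.83], [-79.2, 71.16], [3.27, 140.29], [-89.18, 269.18], [5.43, 117.66], [-154.24, 154.24]. Speed limits (degrees/s): [147.25, 147.25, 180, 180, 180, 180, 180].

## Interface

Orientations are given as [roll, pitch, yaw] about the fixed x, y, z axes, in that order (R = Rz(yaw) Ry(pitch) Rx(roll)).
In Python, from cell import telemetry, eyes, env, models gives the robot as it stands. The module is installed in compiled form; this text tells all that it offers.
- The arm moves only by the tool drive_tool, never from a script. Its arguments are lists of equal length, an entry for each row: "angular": the turn, a rotation vector about the tool's x, y, z in rad, a list of three; "delta_pos": the shift along the tool's x, y, z in cm, a list of three; "gripper": the finger opening in cm, from 0 to 8.7. A call has 1 to 20 rows; each row shifts and turns the commanded pose from where the row before left it, along the tool's axes as they then stand; what a row does not reach is not made up. A row lasts 1/10 s, in which the tool goes at most 50 mm and 8.59 degrees, less where a joint would pass 70% of its speed; a pose out of reach is approached as far as the arm can. A call with a gripper value outside its range is refused whole. The fingers move at their own pace and stop on an object; "squeeze" is the grip in N (left out, the last holds). Time passes only in rows, so rows that do not move let the fingers close. It gives the time, the measured TCP pose, the force, the opening and the grip force at its end, in the units of the state.
- telemetry.get_obs(): the state, without advancing time (a new reading comes with each control period).
- eyes.read_camera(name): name is "scene" or "top" or "wrist"; returns a dict with "pixels" (384x512x3 uint8, red, green, blue), "mtx" (3x3 intrinsics, pixels), "D" ([k1, k2, p1, p2, k3] as OpenCV has them; the pictures are not rectified), "origin" and "orientation" of the camera in the world. Camera axes: x right, y down, z forward; pixel columns grow to the right and rows downward; lengths in m; the calibration is good to about 2 mm. A picture is of the moment at which its call begins. There is no depth.
- env.sign_off(): hands the job in; it is judged then, once.
Trained networks look in a picture, given as the dict that the camera call returned (one of the last four; its "shot" number tells which), for a name from the list of things; names that differ only in an ending like _2 or _b are one class to them, and where a whole thing is asked for, a point or a joint stands for the part that bears it (a point fixed in the world has none). Each returns a list of dicts, best first, with "p" (0 to 1); they miss things now and then, are a little off and sometimes report something else, mostly with a low value. They report only what shows in the picture. A call takes as long as a camera call. They do not tell look-alikes from the thing itself.
- models.search_frame(picture, target): "centre" ([column, row] in pixels, amid what is visible of it).
- models.cut_out(picture, target): "pixels" (384x512 bool, what is visible of it) and "centre" ([column, row] in pixels, amid what is visible of it).
The state is a dict: "time_s": time; "qpos": joint angles; "joint_velocities": joint speeds; "effort": joint torques, N m; "tool_pos": TCP position; "tool_rot": TCP orientation; "force": force on the tool from outside, world axes, zero at the start; "wrist_torque": the same for the moment, N m; "grip_width": finger opening in m; "grasp_force": force on a finger pad.
Only numpy, scipy, OpenCV 4.12 (cv2) and the standard library are available. Lean on these libraries where they do the work, as an engineer would, in place of code of your own. Each camera call takes 0.05 s, during which the arm holds its last target. There are 200 camera calls.

## Task

The copper coupon hangs from the blue indexing arm over the yellow tray. Hook the shut fingertips under the orange pull ring (do not pinch it), lift the spring pin out of its hole, swing the arm exactly one hole so that the coupon hangs over the white tray, and let the pin drop fully home in that hole; then take the fingers out of the ring. Do not swing past that hole or over the blue tray, and leave the trays and all the other things on the bench where they are.

Things in the scene. Friction and masses are not known exactly. Their poses are not given: they have to be found in the camera images.
- swing (a joint): angle of the blue arm about the upright pivot, rad, 0 at the start, positive anticlockwise from above. Five pin holes at -1.047, -0.524, 0, 0.524, 1.047 (30 degrees apart); stops at +-1.2. Turns (0.2 Nm friction) only while the pin is out, stays where left. Straight bar 28 mm wide, 325 mm long, top 126 mm above the table; coupon at its left end (+y), pin and ring at its right end (-y)
- pin (a joint): height of the spring pin, m: 0 = home in a hole, 0.025 = end of travel. It clears the hole at 0.015, rides at 0.015 on the sector between holes and drops by its spring when over a hole (round-ended 12 mm pin, 16 mm hole: it finds the hole from within about 5 mm). Lifting takes 5 to 8 N. Its axis is 120 mm from the pivot; 26 mm collar on the arm up to 148 mm above the table
- ring_bar (a point): middle of the axis of the ring's top bar, 88 mm from the pivot axis, 224 mm above the table with the pin home. Orange loop of 8 mm round bar, rigid on the pin, opening 52 mm wide (across the arm) x 47 mm long, leaning 35 degrees from upright, top towards the pivot. Enter from the side away from the pivot, fingers pointing 45 degrees down and towards the pivot; 94 mm are free between bar and arm
- ring_bar_l (a point): point on the axis of the ring's top bar, 13 mm to one side of its middle
- ring_bar_r (a point): point on the axis of the ring's top bar, 13 mm to the other side of its middle
- pivot (a point): top of the pivot cap, on the upright swing axis, 138 mm above the table (cap 48 mm across). Under the arm is a fixed aluminium index sector of 142 mm radius on the ring's side, its top 106 mm above the table, on a column; the stand does not move
- coupon (a point): centre of the copper coupon (45 mm wide, 45 mm tall, 3 mm thick) hanging at the arm's left end, 170 mm from the pivot axis, 74 mm above the table
- white_tray_c (a point): centre (12 mm above the table) of the white tray, an open 72 x 72 mm box, 24 mm tall, walls 3 mm, loose on the table. It lies one hole away from the start, to either side: the coupon must end over it
- blue_tray_c (a point): centre (12 mm above the table) of the blue tray, an open 72 x 72 mm box, 24 mm tall, walls 3 mm, loose on the table. It lies one hole away to the other side: wrong side
- mid_tray_c (a point): centre (12 mm above the table) of the yellow tray, an open 72 x 72 mm box, 24 mm tall, walls 3 mm, loose on the table. The coupon hangs over it at the start
- jar: small clear jar with black lid, 52 mm diameter, 75 mm tall, loose, beside the stand; origin at the centre of its underside. Leave alone
- clothes_peg: wooden clothes peg lying flat, 72 x 17 x 10 mm, loose, beside the stand; origin under its centre. Leave alone
- bowl: terracotta bowl, 80 mm across, 32 mm tall, loose; origin under its centre. Leave alone
- spoon: white plastic spoon lying flat, loose. Leave alone
- bottle: white bottle with red cap, 56 mm diameter, 130 mm tall, loose; origin under its centre. Leave alone
Not all that is in view belongs to the job. Several things look just like the part that bears white_tray_c: the one meant starts farthest to the robot's left.

How it is judged (in metres and radians):
On the way, in this order (a step that is already met when the one before it is completed fails the run):
1. the pin is lifted at least 14 mm by the fingers, with the arm still at the first hole (within 0.2 rad) (value of joint pin above 0.014 m and value of joint swing between -0.2 and 0.2 rad and contact force between the fingers and pin above 0.5 N), for 0.1 s.
2. the coupon is over the white tray and the pin is home in that hole (horizontal distance between coupon and white_tray_c below 0.02 m and value of joint pin below 0.003 m), for 0.2 s.
At the end, for the whole second after the job is handed in: The coupon hangs within 20 mm (horizontally) of the white tray's centre, the pin is home in the hole (within 3 mm), the arm is at rest, and the trays are within 12 mm of where they stood (all of step 2 and velocity of joint swing between -0.05 and 0.05 rad/s and distance of each of white_tray_c, blue_tray_c, mid_tray_c from where it was at the start of the episode below 0.012 m); the robot touches nothing.
It fails at once if the jar, clothes peg, bowl, spoon or bottle moved by more than 20 mm, or lifted (distance of any of jar, clothes_peg, bowl, spoon, bottle from where it was at the start of the episode above 0.02 m).
It fails at once if a tray moved by more than 12 mm, or lifted (distance of any of white_tray_c, blue_tray_c, mid_tray_c from where it was at the start of the episode above 0.012 m).
It fails at once if the ring is pinched: the point between the finger pads comes within 9 mm of the axis of the ring's top bar (distance between the grasp point and ring_bar below 0.009 m or distance between the grasp point and ring_bar_l below 0.009 m or distance between the grasp point and ring_bar_r below 0.009 m).
It fails at once if the arm is swung more than half a hole pitch past the next hole (beyond 0.78 rad either way) (value of joint swing above 0.78 rad or value of joint swing below -0.78 rad).
It fails at once if the coupon is taken over the blue tray (within 30 mm of its centre) (horizontal distance between coupon and blue_tray_c below 0.03 m).
It also fails if it takes over 58 s, if anything falls off the work surface, if the arm or the gripper's body presses on something with over 40 N, if the wrist force passes 120 N, or if a joint passes its speed limit or range.

## Working session

There is one attempt and no reset: what is moved stays moved. The work goes in short steps, Python scripts to look and compute and a tool call to move; the robot and the scene stay as the last step left them, time stands still between calls to the robot, and variables do not carry over. Pictures are saved under pics/ and viewed, at most 11 in all, crops included, and the job is handed in when it is done.

Besides the shell and the picture viewer there is one more tool, called in YAML: its name, and indented under it one key for each argument. drive_tool: Moves the arm, as the interface text tells. Its arguments: {"type":"object","properties":{"angular":{"type":"array","items":{"type":"array","items":{"type":"number"}}},"delta_pos":{"type":"array","items":{"type":"array","items":{"type":"number"}}},"gripper":{"type":"array","items":{"type":"number"}},"squeeze":{"type":"number"}},"required":["angular","delta_pos","gripper"]}

```bash
mkdir -p pics
cat > h.py <<'E'
import numpy as np, cv2
from scipy.spatial.transform import Rotation as R
from cell import telemetry, eyes, env, models
def Rm(o):
    o=np.array(o,float)
    if o.shape==(3,3): return o
    if o.size==4: return R.from_quat(o).as_matrix()
    return R.from_euler('xyz',o,degrees=True).as_matrix()
def ray(p,px):
    u=cv2.undistortPoints(np.array([[px]],float),np.array(p['mtx'],float),np.array(p['D'],float))[0,0]
    return np.array(p['origin'],float),Rm(p['orientation'])@np.array([u[0],u[1],1.])
def atz(p,px,z):
    o,d=ray(p,px); return o+d*(z-o[2])/d[2]
def proj(p,X):
    Rc=Rm(p['orientation']); t=-Rc.T@np.array(p['origin'])
    return cv2.projectPoints(np.array([X],float),cv2.Rodrigues(Rc.T)[0],t,np.array(p['mtx'],float),np.array(p['D'],float))[0][:,0]
def save(n,im): cv2.imwrite('pics/'+n,np.ascontiguousarray(im[...,::-1]))
E
python3 - <<'E'
from h import *
print(env.finger_overhang, telemetry.get_obs())
a=eyes.read_camera('scene');b=eyes.read_camera('top')
for n,p in (('scene',a),('top',b)):
    print(n,p['origin'],p['orientation'])
    for t,z in (('white_tray_c',.012),('blue_tray_c',.012),('mid_tray_c',.012),('coupon',.074),('pivot',.138),('ring_bar',.224),('jar',.04),('bottle',.13)):
        print(t,[(round(r['p'],2),np.round(r['centre']).tolist(),atz(p,r['centre'],z).round(3)[:2].tolist()) for r in models.search_frame(p,t)[:4]])
save('both.png',cv2.resize(np.vstack([a['pixels'],b['pixels']]),(448,600*1)) if 0 else np.vstack([a['pixels'],b['pixels']])[:0] if 0 else a['pixels']); save('top.png',b['pixels'])
E
```

```text
0.014 {'time_s': 0.0, 'qpos': array([-72.93030554,  18.43758123,  -4.01619392,  83.17508291,
         1.29578422,  78.53947737,  -3.25814296]), 'joint_velocities': array([-0.01567755, -0.09268212, -0.03190218,  0.07248096,  0.08451663,
       -0.02301608,  0.05309923]), 'effort': array([-2.66162806e-04, -4.91307592e+01, -4.04493660e-01, -3.12510073e+01,
       -6.40203897e-02,  4.41829709e-02,  1.87916321e-04]), 'tool_pos': array([0.18191685, 0.62348183, 0.23547674]), 'tool_rot': array([-1.79893147e+02,  6.27326050e-03,  1.63742707e+02]), 'force': array([ 0.06834531, -0.23447864,  0.20922103]), 'wrist_torque': array([-0.01373922,  0.00232448,  0.00634914]), 'grasp_force': 0.0, 'grip_width': 0.08702397495976692}
scene [1.26733688 0.70589095 0.95430639] [-128.24781747    0.79070137  132.42222479]
white_tray_c [(0.9, [310.0, 233.0], [0.428, 0.119]), (0.89, [232.0, 186.0], [0.418, -0.197]), (0.82, [163.0, 265.0], [0.779, -0.09]), (0.78, [262.0, 169.0], [0.289, -0.184])]
blue_tray_c [(0.56, [271.0, 208.0], [0.416, -0.034])]
mid_tray_c [(0.88, [287.0, 212.0], [0.403, 0.015])]
coupon [(0.97
[... 205 characters left out ...]
[0.541, 0.414])]
top [0.37380094 0.02516795 1.1716643 ] [-171.16583272   -0.42456131  -89.61515827]
white_tray_c [(0.83, [327.0, 237.0], [0.427, -0.198]), (0.83, [293.0, 126.0], [0.78, -0.096]), (0.73, [326.0, 287.0], [0.278, -0.192]), (0.59, [224.0, 234.0], [0.434, 0.118])]
blue_tray_c [(0.81, [283.0, 244.0], [0.407, -0.063])]
mid_tray_c [(0.64, [247.0, 246.0], [0.398, 0.046]), (0.39, [225.0, 235.0], [0.433, 0.113])]
coupon [(0.71, [260.0, 186.0], [0.572, 0.01])]
pivot [(0.92, [259.0, 172.0], [0.602, 0.013]), (0.64, [392.0, 214.0], [0.486, -0.357])]
ring_bar [(0.76, [267.0, 143.0], [0.658, -0.007])]
jar [(0.49, [197.0, 176.0], [0.609, 0.199])]
bottle [(0.66, [130.0, 218.0], [0.469, 0.369])]
```

View pics/both.png

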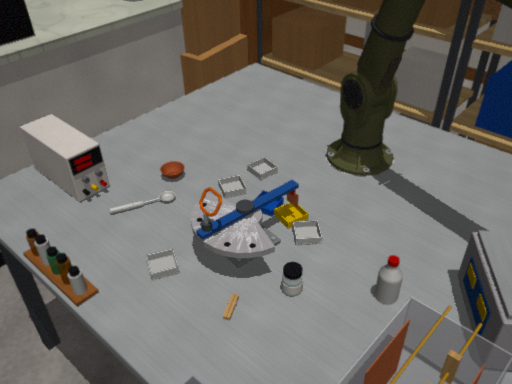

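View pics/top.png

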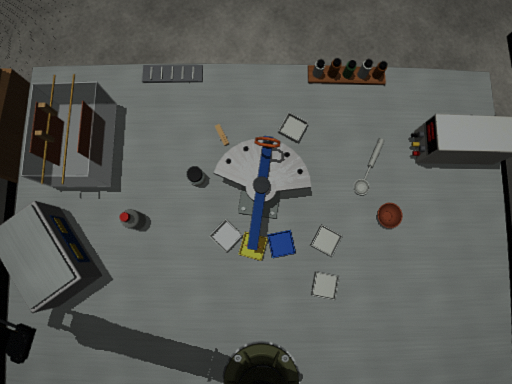

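The scene view shows the stand in the middle, with the arm's coupon end over the yellow tray on the robot's side and the ring on the far side at about (209,197). In the top view the pivot cap is at about (262,186) and the ring at (267,142). The leftmost white tray is at (226,236) in the top view. I'll zoom in to measure.

Run:
```python
from h import *
a=eyes.read_camera('scene');b=eyes.read_camera('top')
ca=cv2.resize(a['pixels'][170:270,180:330],None,fx=4,fy=3*4/3,interpolation=cv2.INTER_CUBIC)[:300*4//4*1+100]
cb=cv2.resize(b['pixels'][120:265,205:320],None,fx=4,fy=4,interpolation=cv2.INTER_CUBIC)
save('ca.png',ca);save('cb.png',cb)
for n,p in(('s',a),('t',b)):
    for t in('ring_bar','pivot','swing'):
        for r in models.cut_out(p,t)[:2]:
            ys,xs=np.nonzero(r['pixels']);print(n,t,r['p'],r['centre'],len(xs),xs.min(),xs.max(),ys.min(),ys.max())
    hsv=cv2.cvtColor(p['pixels'],cv2.COLOR_RGB2HSV)
    m=cv2.inRange(hsv,(4,150,90),(16,255,255))
    k,l,s,c=cv2.connectedComponentsWithStats(m)
    print([ (s[i].tolist(),c[i].round(1).tolist()) for i in range(1,k) if s[i,4]>12])
```

```text
s ring_bar 0.69 [202.3, 204.5] 306 199 221 187 223
s pivot 0.88 [236.6, 223.0] 4840 191 297 180 266
s pivot 0.51 [204.7, 210.4] 282 199 221 188 223
s swing 0.85 [241.2, 204.8] 1828 196 299 180 239
[([216, 33, 28, 18, 136], [229.6, 41.6]), ([195, 47, 23, 15, 111], [205.8, 54.3]), ([182, 52, 13, 7, 40], [189.0, 55.0]), ([161, 162, 22, 14, 250], [171.8, 168.4]), ([200, 187, 22, 29, 182], [210.0, 201.6]), ([25, 250, 72, 54, 674], [59.9, 279.4]), ([365, 321, 44, 63, 1033], [386.7, 360.1]), ([473, 372, 8, 12, 25], [476.4, 378.4])]
t ring_bar 0.58 [266.3, 141.6] 201 255 279 137 146
t pivot 0.94 [256.2, 172.8] 5253 214 310 136 250
t swing 0.81 [262.3, 187.9] 1443 246 280 136 250
[([309, 66, 4, 4, 15], [310.6, 67.6]), ([309, 69, 26, 12, 100], [319.2, 76.9]), ([337, 69, 11, 12, 38], [341.3, 75.5]), ([354, 69, 10, 13, 39], [357.3, 76.6]), ([367, 70, 11, 12, 39], [371.7, 77.8]), ([258, 137, 20, 5, 42], [267.7, 138.6]), ([255, 141, 25, 6, 59], [266.2, 144.1]), ([382, 210, 13, 12, 96], [388.1, 215.4])]
```

View pics/ca.png

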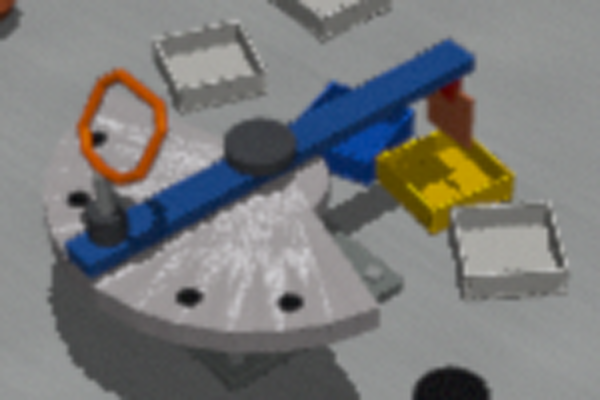

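View pics/cb.png

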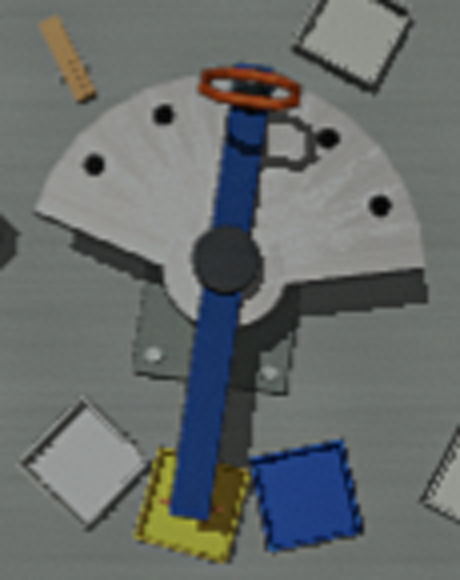

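The crops show the cap centre at (261.8,184.8) in the top view and (245.2,206.5) in the scene view. They also show the bar ends and an octagonal ring. The leftmost white tray's crop centre is (86,463).

Run:
```python
from h import *
a=eyes.read_camera('scene');b=eyes.read_camera('top')
P1=atz(b,(261.75,184.75),.138);P2=atz(a,(245.2,206.5),.138);print('pivot',P1,P2)
e1=atz(b,(252.5,249),.126);e2=atz(b,(268,136.5),.126);print('ends',e1,e2,np.linalg.norm(e1-e2))
f1=atz(a,(180+464/4,170+52/4),.126);f2=atz(a,(180+82/4,170+257/4),.126);print('ends sc',f1,f2,np.linalg.norm(f1-f2))
for P,q in((P1,e2-e1),(P2,f2-f1)):
    d=q/np.linalg.norm(q);d[2]=0;th=np.degrees(np.arctan2(d[1],d[0]))
    bar=P*[1,1,0]+d*.088+[0,0,.224];low=P*[1,1,0]+d*(.088+.055*.574)+[0,0,.224-.055*.82]
    print('th',th,'bar',bar,'proj top',proj(b,bar),proj(b,low),'scene',proj(a,bar),proj(a,low))
    for s in(-.524,.524):
        an=np.radians(th)+s+np.pi;print(s,P[:2]+.17*np.array([np.cos(an),np.sin(an)]))
print('white',atz(b,(205+86/4,120+463/4),.016),atz(a,(180+509/4,170+250/4),.012))
```

```text
pivot [0.56475355 0.0050167  0.138     ] [0.57148728 0.01205959 0.138     ]
ends [0.38853106 0.02917258 0.126     ] [ 0.7075344  -0.01247848  0.126     ] 0.32171096987913234
ends sc [0.39419245 0.03725923 0.126     ] [ 0.71081852 -0.00704237  0.126     ] 0.31971033582007674
th -7.438813666400391 bar [ 0.65201291 -0.00637643  0.224     ] proj top [[266.99112086 145.50299251]] [[267.95599084 139.09290673]] scene [[215.42752583 191.75771231]] [[206.12628465 211.72487561]]
-0.524 [0.42981452 0.10841621]
0.524 [ 0.40778978 -0.06027015]
th -7.964987161675004 bar [ 6.58638339e-01 -1.34390212e-04  2.24000000e-01] proj top [[264.58149337 143.00884634]] [[265.7676047  136.74247474]] scene [[215.23106885 194.11308663]] [[205.80518656 214.11765328]]
-0.524 [0.43750349 0.11669392]
0.524 [ 0.41393057 -0.05178306]
white [0.42935409 0.10872812 0.016     ] [0.43157816 0.11260123 0.012     ]
```

Run:
```python
from h import *
w=eyes.read_camera('wrist');s=telemetry.get_obs()
T=Rm(s['tool_rot']);print('cam in tool',T.T@(np.array(w['origin'])-s['tool_pos']), 'cam axis',T.T@Rm(w['orientation'])[:,2])
```

```text
cam in tool [ 0.06918141  0.00110167 -0.14911025] cam axis [-2.54735922e-01  4.71278200e-05  9.67010655e-01]
```

drive_tool:
  angular:
    - [0, 0, 0]
    - [0, 0, 0]
    - [0, 0, 0]
    - [0, 0, 0]
  delta_pos:
    - [0, 0, -4]
    - [0, 0, -4]
    - [0, 0, -4]
    - [0, 0, -4]
  gripper: [0, 0, 0, 0]

```text
time_s: 1.85
tool_pos: [0.182, 0.6237, 0.3984]
tool_rot: [180.0, 0.0, 163.7]
force: [-0.1, 0.8, -0.3]
grip_width: 0.0626
grasp_force: 0.0
```

drive_tool:
  angular:
    - [0, 0, 0]
    - [0, 0, 0]
    - [0, 0, 0]
    - [0, 0, 0]
    - [0, 0, 0]
    - [0, 0, 0]
    - [0, 0, 0]
    - [0, 0, 0]
    - [0, 0, 0]
    - [0, 0, 0]
    - [0, 0, 0]
    - [0, 0, 0]
    - [0, 0, 0]
    - [0, 0, 0]
    - [0, 0, 0]
    - [0, 0, 0]
    - [0, 0, 0]
    - [0, 0, 0]
    - [0, 0, 0]
    - [0, 0, 0]
  delta_pos:
    - [-3.55, -2.2, 0]
    - [-3.55, -2.2, 0]
    - [-3.55, -2.2, 0]
    - [-3.55, -2.2, 0]
    - [-3.55, -2.2, 0]
    - [-3.55, -2.2, 0]
    - [-3.55, -2.2, 0]
    - [-3.55, -2.2, 0]
    - [-3.55, -2.2, 0]
    - [-3.55, -2.2, 0]
    - [-3.55, -2.2, 0]
    - [-3.55, -2.2, 0]
    - [-3.55, -2.2, 0]
    - [-3.55, -2.2, 0]
    - [-3.55, -2.2, 0]
    - [-3.55, -2.2, 0]
    - [-3.55, -2.2, 0]
    - [-3.55, -2.2, 0]
    - [-3.55, -2.2, 0]
    - [-3.55, -2.2, 0]
  gripper: [0, 0, 0, 0, 0, 0, 0, 0, 0, 0, 0, 0, 0, 0, 0, 0, 0, 0, 0, 0]

```text
time_s: 3.85
tool_pos: [0.7414, 0.0019, 0.3966]
tool_rot: [180.0, 0.0, 163.8]
force: [1.4, -0.1, 0.6]
grip_width: 0.0005
grasp_force: 0.0
```

drive_tool:
  angular:
    - [0, 0, -0.075]
    - [0, 0, -0.075]
    - [0, 0.1, 0]
    - [0, 0.1, 0]
    - [0, 0.1, 0]
    - [0, 0.1, 0]
    - [0, 0.1, 0]
    - [0, 0.1, 0]
    - [0, 0.1, 0]
    - [0, 0.085, 0]
    - [0, 0, 0]
  delta_pos:
    - [0, 0, 0]
    - [0, 0, 0]
    - [0, 0, 0]
    - [0, 0, 0]
    - [0, 0, 0]
    - [0, 0, 0]
    - [0, 0, 0]
    - [0, 0, 0]
    - [0, 0, 0]
    - [0, 0, 0]
    - [0, 0, 0]
  gripper: [0, 0, 0, 0, 0, 0, 0, 0, 0, 0, 0]

```text
time_s: 4.95
tool_pos: [0.6506, 0.009, 0.3351]
tool_rot: [176.4, -24.5, 172.8]
force: [0.3, 0.0, -1.2]
grip_width: 0.0009
grasp_force: 0.0
```

```bash
cat >> h.py <<'E'
def goal(s,piv=(.567,.008),th=-7.6,perp=.023,dz=0):
    t=np.radians(th);o=np.array([np.cos(t),np.sin(t),0]);z=np.array([0,0,1.])
    d=(-o-z)/2**.5
    foot=np.array([*piv,0])+.088*o+(.224+dz)*z+perp*(o-z)/2**.5
    x=(z-o)/2**.5;y=np.cross(d,x)
    return foot+s*d,np.c_[x,y,d]
def delta(G):
    s=telemetry.get_obs();T=Rm(s['tool_rot']);p,M=G
    return (T.T@(p-s['tool_pos'])*100).round(2),R.from_matrix(T.T@M).as_rotvec().round(3)
E
python3 - <<'E'
from h import *
s=telemetry.get_obs();print(s['tool_pos'],s['tool_rot'],s['qpos'].round(1)); print(delta(goal(-.08)))
w=eyes.read_camera('wrist');save('w1.png',w['pixels'])
p,_=goal(0,perp=0);print(proj(w,p),proj(w,[.567,.008,.138]))
print(models.search_frame(w,'ring_bar')[:2],models.search_frame(w,'pivot')[:2])
E
```

```text
[0.65060868 0.00897747 0.33512095] [176.43709923 -24.4953398  172.79611004] [  4.8  37.4  -9.2  48.8  -2.7 117.6  77.6]
(array([-10.03,  -1.45,   3.13]), array([0.058, 0.358, 0.017]))
[[229.30225149 246.20460136]] [[229.74003505 175.39886298]]
[] [{'centre': [228.1, 186.2], 'p': 0.59}]
```

View pics/w1.png

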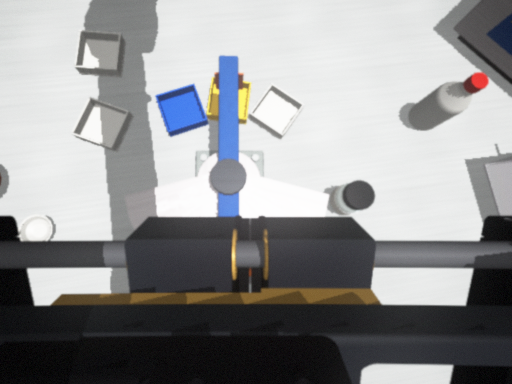

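The wrist view shows the cap at (229,177), where I predicted (229.7,175.4), so the pivot is confirmed. Joint 6 is at its limit, so I'll use a steeper 28° tilt. I'll bring the tips down outside the ring before sliding in.

```bash
cat >> h.py <<'E'
def goal(s,tilt=28,piv=(.567,.008),th=-7.6,perp=.020,dz=0,yaw=None):
    """TCP s beyond the bar along the fingers, perp below the bar; tilt from vertical"""
    def fr(a):
        t=np.radians(a);k=np.radians(tilt);o=np.array([np.cos(t),np.sin(t),0]);z=np.array([0,0,1.])
        d=-o*np.sin(k)-z*np.cos(k);x=-o*np.cos(k)+z*np.sin(k);return o,z,d,x
    o,z,_,_=fr(th);_,_,d,x=fr(th if yaw is None else yaw)
    return np.array([*piv,0])+.088*o+(.224+dz)*z-perp*x+s*d,np.c_[x,np.cross(d,x),d]
E
python3 - <<'E'
from h import *
B=goal(-.022)
A=goal(-.022,tilt=22); p=np.array([.567,.008,.27])+.14*np.array([np.cos(np.radians(-7.6)),np.sin(np.radians(-7.6)),0])
A=(p,A[1]);print(A[0],delta(A)); print(B[0])
E
```

```text
[ 0.70577018 -0.01051589  0.27      ] (array([-7.91, -1.75,  3.79]), array([ 0.061, -0.038,  0.009]))
[ 0.68196844 -0.00734007  0.23403542]
```

drive_tool:
  angular:
    - [0.012, -0.008, 0]
    - [0.012, -0.008, 0]
    - [0.012, -0.008, 0]
    - [0.012, -0.008, 0]
    - [0.012, -0.008, 0]
    - [0, 0, 0]
    - [0, 0, 0]
  delta_pos:
    - [-1.6, -0.35, 0.75]
    - [-1.6, -0.35, 0.75]
    - [-1.6, -0.35, 0.75]
    - [-1.6, -0.35, 0.75]
    - [-1.5, -0.35, 0.75]
    - [0, 0, 0]
    - [0, 0, 0]
  gripper: [0, 0, 0, 0, 0, 0, 0]

```text
time_s: 5.8
tool_pos: [0.7064, -0.0116, 0.2706]
tool_rot: [179.7, -22.0, 173.0]
force: [-0.1, 0.2, 0.2]
grip_width: 0.0005
grasp_force: 0.0
```

Run:
```python
from h import *
B=goal(-.022);s=telemetry.get_obs();print(s['tool_pos'],s['tool_rot'],s['qpos'].round(1),delta(B))
a=eyes.read_camera('scene')
save('s2.png',cv2.resize(a['pixels'][100:250,130:330],None,fx=3,fy=3,interpolation=cv2.INTER_CUBIC))
T=Rm(s['tool_rot']);print('tip',proj(a,s['tool_pos']+T[:,2]*.014),'bar',proj(a,goal(0,perp=0)[0]))
```

```text
[ 0.70637604 -0.01163085  0.27058555] [179.69100952 -22.04023277 172.98697728] [  3.6  44.3  -8.   44.1   1.6 113.5  80.1] (array([0.92, 0.1 , 4.32]), array([0.001, 0.104, 0.01 ]))
tip [[197.62735177 189.33103361]] bar [[215.55119258 192.65311863]]
```

View pics/s2.png

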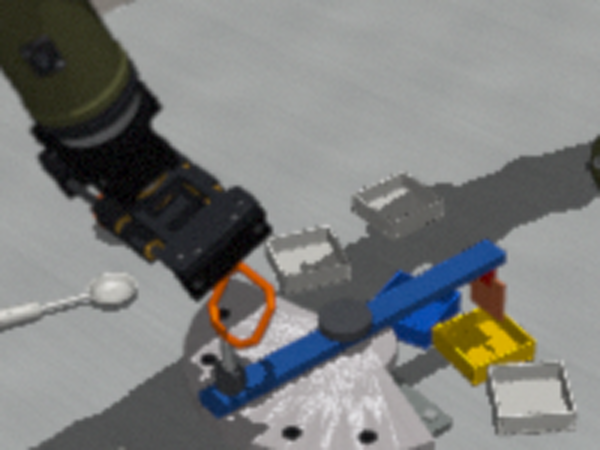

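The scene crop shows the gripper body above and outside the ring. The bar is at about crop (240,270), and the fingers are hidden behind the body. I'll check the body's corners by projection.

Run:
```python
from h import *
s=telemetry.get_obs();T=Rm(s['tool_rot']);a=eyes.read_camera('scene')
for v in [(i,j,-.056) for i in(-.0375,.0375) for j in(-.095,.095)]+[(0,0,.014),(0,0,-.056)]:
    print(v,((proj(a,s['tool_pos']+T@np.array(v))[0]-[130,100])*3).round())
```

```text
(-0.0375, -0.095, -0.056) [ 59. 190.]
(-0.0375, 0.095, -0.056) [203. 307.]
(0.0375, -0.095, -0.056) [132. 126.]
(0.0375, 0.095, -0.056) [281. 234.]
(0, 0, 0.014) [203. 267.]
(0, 0, -0.056) [165. 211.]
```

drive_tool:
  angular:
    - [0, 0.026, 0]
    - [0, 0.026, 0]
    - [0, 0.026, 0]
    - [0, 0.026, 0.01]
    - [0, 0, 0]
    - [0, 0, 0]
  delta_pos:
    - [0.15, 0, 1.1]
    - [0.2, 0, 1.1]
    - [0.25, 0.05, 1.1]
    - [0.3, 0.05, 1.0]
    - [0, 0, 0]
    - [0, 0, 0]
  gripper: [0, 0, 0, 0, 0, 0]

```text
time_s: 6.5
tool_pos: [0.6808, -0.0073, 0.2354]
tool_rot: [180.0, -28.0, 172.4]
force: [1.1, 0.3, 0.4]
grip_width: 0.0005
grasp_force: 0.0
```

Run:
```python
from h import *
s=telemetry.get_obs();print(s['tool_pos'],s['tool_rot'],s['qpos'].round(1),delta(goal(-.022)),delta(goal(.015)))
a=eyes.read_camera('scene');b=eyes.read_camera('top');w=eyes.read_camera('wrist')
q=goal(0,perp=0)[0]
im=np.hstack([cv2.resize(b['pixels'][110:200,220:310],(400,400),interpolation=cv2.INTER_CUBIC),cv2.resize(w['pixels'][120:320,130:330],(400,400))])
save('s3.png',im);T=Rm(s['tool_rot']);t=s['tool_pos']+T[:,2]*.014
print([((proj(b,v)[0]-[220,110])*400/90).round() for v in(t,q)],[((proj(w,v)[0]-[130,120])*2+[400,0]).round() for v in(t,q)])
```

```text
[ 0.68079635 -0.00726883  0.23537558] [179.97231266 -27.97528509 172.37984155] [  3.8  45.7  -8.1  47.5   0.7 114.6  79.2] (array([-0.17,  0.01,  0.06]), array([ 0.001,  0.   , -0.   ])) (array([-0.16,  0.01,  3.76]), array([ 0.001,  0.   , -0.   ]))
[array([209., 121.]), array([204., 154.])] [array([636., 222.]), array([636., 157.])]
```

View pics/s3.png

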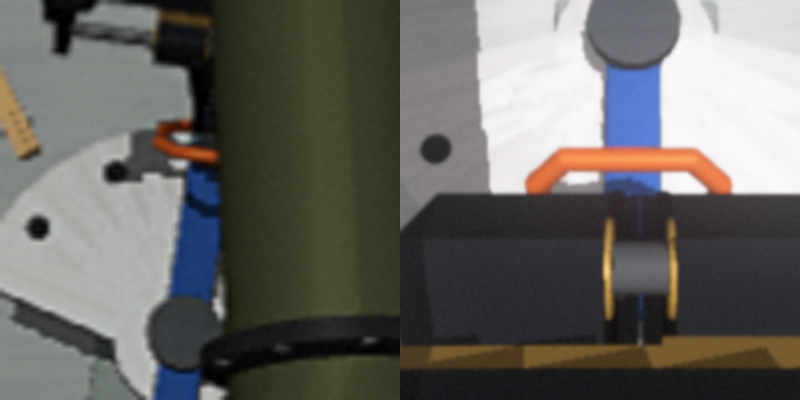

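The left half (top view) shows the fingers outside the ring. The right half (wrist view) has the bar centred at (630,157), against a predicted (636,157), so I'm aligned to about 2 mm. Now I'll insert.

drive_tool:
  angular:
    - [0, 0, 0]
    - [0, 0, 0]
    - [0, 0, 0]
    - [0, 0, 0]
    - [0, 0, 0]
    - [0, 0, 0]
    - [0, 0, 0]
  delta_pos:
    - [-0.1, 0, 0.7]
    - [-0.05, 0, 0.8]
    - [0, 0, 0.8]
    - [0, 0, 0.8]
    - [0, 0, 0.65]
    - [0, 0, 0]
    - [0, 0, 0]
  gripper: [0, 0, 0, 0, 0, 0, 0]

```text
time_s: 7.35
tool_pos: [0.6648, -0.0051, 0.2021]
tool_rot: [180.0, -27.9, 172.4]
force: [0.1, 0.5, -0.1]
grip_width: 0.0002
grasp_force: 0.0
```

drive_tool:
  angular:
    - [0, 0, 0]
    - [0, 0, 0]
    - [0, 0, 0]
    - [0, 0, 0]
  delta_pos:
    - [0.2, 0, 0]
    - [0.2, 0, 0]
    - [0.1, 0, 0]
    - [0, 0, 0]
  gripper: [0, 0, 0, 0]

```text
time_s: 7.75
tool_pos: [0.661, -0.0045, 0.2045]
tool_rot: [180.0, -27.8, 172.4]
force: [1.9, 0.2, -0.0]
grip_width: 0.0006
grasp_force: 0.9
```

drive_tool:
  angular:
    - [0, 0, 0]
    - [0, 0, 0]
    - [0, 0, 0]
    - [0, 0, 0]
  delta_pos:
    - [0.14, 0, -0.265]
    - [0.14, 0, -0.265]
    - [0, 0, 0]
    - [0, 0, 0]
  gripper: [0, 0, 0, 0]

```text
time_s: 8.15
tool_pos: [0.6609, -0.0046, 0.2098]
tool_rot: [180.0, -27.9, 172.4]
force: [3.8, 0.7, -4.9]
grip_width: 0.0004
grasp_force: 2.9
```

drive_tool:
  angular:
    - [0, 0, 0]
    - [0, 0, 0]
    - [0, 0, 0]
    - [0, 0, 0]
    - [0, 0, 0]
    - [0, 0, 0]
    - [0, 0, 0]
  delta_pos:
    - [0.14, 0, -0.265]
    - [0.14, 0, -0.265]
    - [0.14, 0, -0.265]
    - [0.14, 0, -0.265]
    - [0.14, 0, -0.265]
    - [0, 0, 0]
    - [0, 0, 0]
  gripper: [0, 0, 0, 0, 0, 0, 0]

```text
time_s: 8.85
tool_pos: [0.6608, -0.0046, 0.2252]
tool_rot: [180.0, -27.9, 172.4]
force: [5.5, 0.5, -8.4]
grip_width: 0.0002
grasp_force: 4.1
```

Run:
```python
from h import *
s=telemetry.get_obs();print(s['tool_pos'],s['force'],s['qpos'].round(1))
w=eyes.read_camera('wrist')
hsv=cv2.cvtColor(w['pixels'],cv2.COLOR_RGB2HSV);m=cv2.inRange(hsv,(4,150,90),(16,255,255));m[230:]=0
ys,xs=np.nonzero(m);top=ys.min();sel=ys<top+7;print(len(xs),top,xs.mean(),ys[sel].mean())
for dz in(0,.01,.015,.02,.025): print(dz,proj(w,goal(0,perp=0,dz=dz)[0]))
a=eyes.read_camera('scene');hsv=cv2.cvtColor(a['pixels'],cv2.COLOR_RGB2HSV);m=cv2.inRange(hsv,(4,150,90),(16,255,255))[170:235,190:235];ys,xs=np.nonzero(m);print('scene ring rows',ys.min()+170,ys.max()+170,xs.min()+190,xs.max()+190)
```

```text
[ 0.66075384 -0.00457273  0.22518958] [ 5.4515705   0.49591364 -8.41049217] [  4.2  42.7  -8.4  53.7   0.6 111.4  79.1]
291 220 249.30584192439864 223.10344827586206
0 [[247.94038229 229.74984493]]
0.01 [[247.84310339 228.08094517]]
0.015 [[247.78973146 227.16535434]]
0.02 [[247.7327814  226.18841927]]
0.025 [[247.67188082 225.1437594 ]]
scene ring rows 199 209 200 209
```

drive_tool:
  angular:
    - [0, 0, 0]
    - [0, 0, 0]
    - [0, 0, 0]
  delta_pos:
    - [0.1, 0, -0.18]
    - [0, 0, 0]
    - [0, 0, 0]
  gripper: [0, 0, 0]

```text
time_s: 9.25
tool_pos: [0.6608, -0.0046, 0.2271]
tool_rot: [180.0, -27.9, 172.4]
force: [5.7, -0.3, -7.6]
grip_width: 0.0003
grasp_force: 4.2
```

drive_tool:
  angular:
    - [-0.0123, 0, 0.0231]
    - [-0.0123, 0, 0.0231]
    - [-0.0123, 0, 0.0231]
    - [-0.0123, 0, 0.0231]
    - [-0.0123, 0, 0.0231]
    - [-0.0123, 0, 0.0231]
    - [-0.0123, 0, 0.0231]
    - [-0.0123, 0, 0.0231]
    - [0, 0, 0]
    - [0, 0, 0]
  delta_pos:
    - [0, -0.25, 0]
    - [0, -0.25, 0]
    - [0, -0.25, 0]
    - [0, -0.25, 0]
    - [0, -0.25, 0]
    - [0, -0.25, 0]
    - [0, -0.25, 0]
    - [0, -0.25, 0]
    - [0, 0, 0]
    - [0, 0, 0]
  gripper: [0, 0, 0, 0, 0, 0, 0, 0, 0, 0]

```text
time_s: 10.25
tool_pos: [0.6564, -0.025, 0.227]
tool_rot: [-180.0, -27.8, 160.3]
force: [5.9, -1.0, -7.1]
grip_width: 0.0005
grasp_force: 4.6
```

```bash
cat >> h.py <<'E'
def armang():
    a=eyes.read_camera('scene');best=[]
    hsv=cv2.cvtColor(a['pixels'],cv2.COLOR_RGB2HSV)
    m=cv2.inRange(hsv,(105,130,50),(125,255,255))
    for th in np.arange(-48,5,.5):
        t=np.radians(th);o=np.array([np.cos(t),np.sin(t),0]);n=np.array([-o[1],o[0],0]);P=np.array([.569,.010,.126])
        sc=0
        for off,sg in((-.011,1),(-.006,1),(0,1),(.006,1),(.011,1),(.019,-1),(-.019,-1)):
            q=cv2.remap(m,np.float32([proj(a,P-o*r+n*off)[0] for r in np.arange(.04,.17,.01)])[:,None,:],None,cv2.INTER_LINEAR)
            sc+=sg*q.mean()/255
        best.append((round(sc,2),th))
    return sorted(best)[::-1][:4]
E
python3 - <<'E'
from h import *
s=telemetry.get_obs();print(s['tool_pos'],s['tool_rot'],s['force'],s['qpos'].round(1));print(armang())
E
```

```text
[ 0.65643713 -0.0249631   0.22702162] [-179.99353621  -27.83841295  160.29902052] [ 5.8523441  -1.01675383 -7.13710774] [  7.4  41.2  -6.8  55.8  -4.3 109.7  71. ]
[(np.float64(3.85), np.float64(-21.0)), (np.float64(3.81), np.float64(-21.5)), (np.float64(3.77), np.float64(-20.5)), (np.float64(3.71), np.float64(-22.0))]
```

drive_tool:
  angular:
    - [-0.0123, 0, 0.0231]
    - [-0.0123, 0, 0.0231]
    - [-0.0123, 0, 0.0231]
    - [-0.0123, 0, 0.0231]
    - [-0.0123, 0, 0.0231]
    - [-0.0123, 0, 0.0231]
    - [-0.0123, 0, 0.0231]
    - [-0.0123, 0, 0.0231]
    - [0, 0, 0]
    - [0, 0, 0]
  delta_pos:
    - [0, -0.25, 0]
    - [0, -0.25, 0]
    - [0, -0.25, 0]
    - [0, -0.25, 0]
    - [0, -0.25, 0]
    - [0, -0.25, 0]
    - [0, -0.25, 0]
    - [0, -0.25, 0]
    - [0, 0, 0]
    - [0, 0, 0]
  gripper: [0, 0, 0, 0, 0, 0, 0, 0, 0, 0]

```text
time_s: 11.3
tool_pos: [0.6478, -0.0438, 0.227]
tool_rot: [-180.0, -27.8, 148.3]
force: [6.1, -2.1, -7.3]
grip_width: 0.0003
grasp_force: 4.6
```

Run:
```python
from h import *
s=telemetry.get_obs();print(s['tool_pos'],s['tool_rot'],s['force'],s['qpos'].round(1));print(armang());print(delta(goal(.015,th=-32,perp=.017)))
```

```text
[ 0.64784861 -0.04384992  0.22698796] [-179.96006101  -27.82510823  148.25095076] [ 6.12843096 -2.08038806 -7.33244533] [ 10.4  38.7  -5.2  59.7  -9.  106.8  63.2]
[(np.float64(3.81), np.float64(-34.0)), (np.float64(3.79), np.float64(-34.5)), (np.float64(3.76), np.float64(-33.5)), (np.float64(3.74), np.float64(-35.0))]
(array([-1.12,  0.11,  2.14]), array([-0.003,  0.003,  0.004]))
```

drive_tool:
  angular:
    - [0, 0, 0]
    - [0, 0, 0]
    - [0, 0, 0]
    - [0, 0, 0]
    - [0, 0, 0]
    - [0, 0, 0]
    - [0, 0, 0]
  delta_pos:
    - [-0.23, 0, 0.44]
    - [-0.23, 0, 0.44]
    - [-0.23, 0, 0.44]
    - [-0.23, 0, 0.44]
    - [-0.23, 0, 0.44]
    - [0, 0, 0]
    - [0, 0, 0]
  gripper: [0, 0, 0, 0, 0, 0, 0]

```text
time_s: 12.05
tool_pos: [0.6472, -0.0418, 0.2027]
tool_rot: [179.9, -28.0, 148.4]
force: [0.3, -0.0, 0.6]
grip_width: 0.0002
grasp_force: 0.0
```

Run:
```python
from h import *
s=telemetry.get_obs();print(s['tool_pos'],s['tool_rot'],s['force']);print(armang())
w=eyes.read_camera('wrist');b=eyes.read_camera('scene')
for th in(-34,-37.6):
  for dz in(0,.015): print(th,dz,((proj(b,goal(0,perp=0,th=th,dz=dz)[0])[0]-[170,160])*5),proj(w,goal(0,perp=0,th=th,dz=dz)[0])-[130,120])
im=np.hstack([cv2.resize(b['pixels'][160:240,170:250],(400,400),interpolation=cv2.INTER_CUBIC),cv2.resize(w['pixels'][120:320,130:330],(400,400))])
save('s4.png',im)
```

```text
[ 0.64723213 -0.04177334  0.20266181] [179.9247703  -27.98919472 148.42849118] [ 0.26046322 -0.0314648   0.63125482]
[(np.float64(3.86), np.float64(-34.0)), (np.float64(3.83), np.float64(-34.5)), (np.float64(3.82), np.float64(-33.5)), (np.float64(3.77), np.float64(-35.0))]
-34 0 [195.62657572 118.37178212] [[110.69044824 106.46831805]]
-34 0.015 [193.32874237  93.74128092] [[109.71259283 103.02130441]]
-37.6 0 [194.17177459 111.7451394 ] [[ 99.71168311 105.66672614]]
-37.6 0.015 [191.87010064  87.14983135] [[ 97.48500644 102.13091182]]
```

View pics/s4.png

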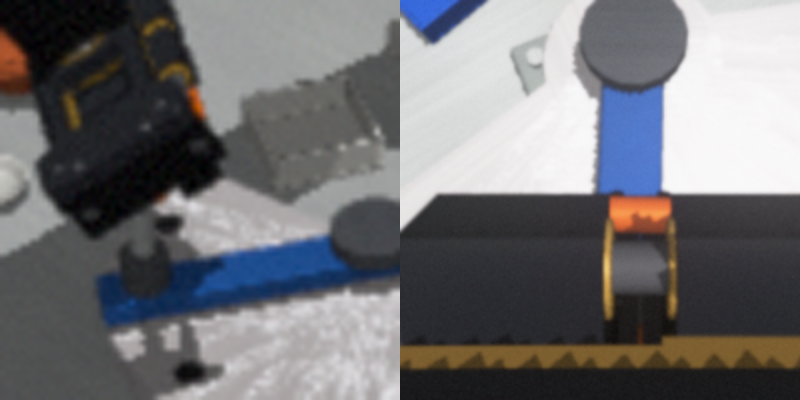

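The left half shows the pin still up in its collar and the arm just short of the hole. The right half (wrist view) shows the bar over the fingers. Next I'll sweep gently until it drops.

drive_tool:
  angular:
    - [-0.008, 0, 0.015]
    - [-0.008, 0, 0.015]
    - [-0.008, 0, 0.015]
    - [-0.008, 0, 0.015]
    - [-0.008, 0, 0.015]
    - [0, 0, 0]
  delta_pos:
    - [0, -0.2, 0]
    - [0, -0.2, 0]
    - [0, -0.2, 0]
    - [0, -0.2, 0]
    - [0, -0.2, 0]
    - [0, 0, 0]
  gripper: [0, 0, 0, 0, 0, 0]

```text
time_s: 12.8
tool_pos: [0.6417, -0.0513, 0.2026]
tool_rot: [179.9, -27.9, 143.4]
force: [-0.7, 0.4, 0.4]
grip_width: 0.0002
grasp_force: 0.0
```

drive_tool:
  angular:
    - [0, 0, 0]
    - [0, 0, 0]
    - [0, 0, 0]
    - [0, 0, 0]
  delta_pos:
    - [0, -0.1, 0]
    - [0, -0.1, 0]
    - [0, -0.1, 0]
    - [0, 0, 0]
  gripper: [0, 0, 0, 0]

```text
time_s: 13.2
tool_pos: [0.6402, -0.0528, 0.2025]
tool_rot: [179.9, -27.9, 143.5]
force: [0.4, 0.3, -0.5]
grip_width: 0.0004
grasp_force: 0.0
```

Run:
```python
from h import *
s=telemetry.get_obs();print(s['tool_pos'],s['tool_rot'],s['force']);print(armang()[:3])
```

```text
[ 0.64019162 -0.05281241  0.20247669] [179.91106336 -27.94706856 143.54552363] [ 0.44711736  0.32586021 -0.5183533 ]
[(np.float64(3.81), np.float64(-34.0)), (np.float64(3.8), np.float64(-34.5)), (np.float64(3.78), np.float64(-33.5))]
```

drive_tool:
  angular:
    - [0, 0, 0]
    - [0, 0, 0]
    - [0, 0, 0]
    - [0, 0, 0]
    - [0, 0, 0]
  delta_pos:
    - [0, -0.15, 0]
    - [0, -0.15, 0]
    - [0, -0.15, 0]
    - [0, -0.15, 0]
    - [0, 0, 0]
  gripper: [0, 0, 0, 0, 0]

```text
time_s: 13.75
tool_pos: [0.6375, -0.0562, 0.2026]
tool_rot: [179.7, -27.9, 143.7]
force: [3.6, 2.6, -0.9]
grip_width: 0.0004
grasp_force: 2.0
```

Run:
```python
from h import *
s=telemetry.get_obs();print(s['tool_pos'],s['tool_rot'],s['force']);print(armang()[:3])
```

```text
[ 0.63752129 -0.05620133  0.20261612] [179.70790653 -27.89978193 143.6719736 ] [ 3.58506523  2.57725138 -0.92056976]
[(np.float64(3.79), np.float64(-34.5)), (np.float64(3.78), np.float64(-34.0)), (np.float64(3.76), np.float64(-35.0))]
```

drive_tool:
  angular:
    - [0, 0, 0]
    - [0, 0, 0]
    - [0, 0, 0]
    - [0, 0, 0]
    - [0, 0, 0]
  delta_pos:
    - [0, -0.15, 0]
    - [0, -0.15, 0]
    - [0, -0.15, 0]
    - [0, 0, 0]
    - [0, 0, 0]
  gripper: [0, 0, 0, 0, 0]

```text
time_s: 14.3
tool_pos: [0.6338, -0.0619, 0.2022]
tool_rot: [180.0, -27.9, 143.5]
force: [1.6, -0.6, -2.8]
grip_width: 0.0006
grasp_force: 1.2
```

Run:
```python
from h import *
s=telemetry.get_obs();print(s['tool_pos'],s['tool_rot'],s['force']);print(armang()[:3])
```

```text
[ 0.6338142  -0.06194698  0.20224261] [179.96735432 -27.93545131 143.47660884] [ 1.55329545 -0.56865958 -2.8189971 ]
[(np.float64(3.8), np.float64(-39.5)), (np.float64(3.8), np.float64(-40.0)), (np.float64(3.77), np.float64(-40.5))]
```

drive_tool:
  angular:
    - [0, 0, 0]
    - [0, 0, 0]
    - [0, 0, 0]
    - [0, 0, 0]
    - [0, 0, 0]
    - [0, 0, 0]
  delta_pos:
    - [-0.2, 0, 0]
    - [-0.2, 0, 0]
    - [-0.2, 0, 0]
    - [0, 0, 0]
    - [0, 0, 0]
    - [0, 0, 0]
  gripper: [0, 0, 0, 0, 0, 0]

```text
time_s: 14.95
tool_pos: [0.6382, -0.0643, 0.1998]
tool_rot: [179.9, -28.0, 143.6]
force: [-0.6, 0.4, 0.2]
grip_width: 0.0006
grasp_force: 0.0
```

Run:
```python
from h import *
s=telemetry.get_obs();print(s['tool_pos'],s['tool_rot'],s['force']);print(armang()[:3])
w=eyes.read_camera('wrist');b=eyes.read_camera('scene')
for th in(-36,-37.6,-40):
  for dz in(0,.015): print(th,dz,((proj(b,goal(0,perp=0,th=th,dz=dz)[0])[0]-[170,160])*5),((proj(w,goal(0,perp=0,th=th,dz=dz)[0])-[130,120])*2+[400,0]))
im=np.hstack([cv2.resize(b['pixels'][160:240,170:250],(400,400),interpolation=cv2.INTER_CUBIC),cv2.resize(w['pixels'][120:320,130:330],(400,400))])
save('s5.png',im)
```

```text
[ 0.63819351 -0.06428394  0.19976936] [179.90486362 -27.95405339 143.55226674] [-0.55230453  0.43808025  0.18910843]
[(np.float64(3.81), np.float64(-39.5)), (np.float64(3.81), np.float64(-40.0)), (np.float64(3.77), np.float64(-40.5))]
-36 0 [194.73011921 114.69622178] [[701.50240039 189.58386813]]
-36 0.015 [192.42945421  90.08521479] [[708.77568117 179.91607886]]
-37.6 0 [194.17177459 111.7451394 ] [[691.58544484 189.52827059]]
-37.6 0.015 [191.87010064  87.14983135] [[697.71271047 179.85447054]]
-40 0 [193.59845139 107.30644181] [[676.7182709  188.93076856]]
-40 0.015 [191.29733709  82.73482629] [[681.1275615  179.19081041]]
```

View pics/s5.png

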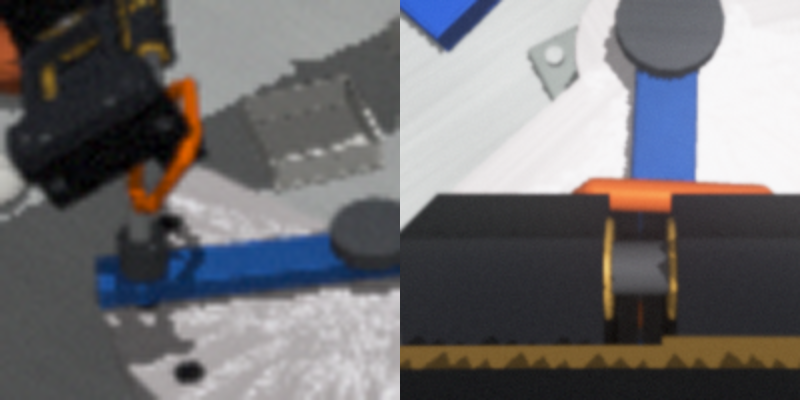

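The wrist view shows the bar axis at about (675,190). The pin-home prediction is row 189 and the riding prediction is row 179, so the pin has dropped. I'll centre the fingers and withdraw.

drive_tool:
  angular:
    - [0, 0, 0]
    - [0, 0, 0]
    - [0, 0, 0]
    - [0, 0, 0]
    - [0, 0, 0]
  delta_pos:
    - [0, 0.2, 0]
    - [0, 0.2, 0]
    - [0, 0.2, 0]
    - [0, 0.2, 0]
    - [0, 0, 0]
  gripper: [0, 0, 0, 0, 0]

```text
time_s: 15.6
tool_pos: [0.6432, -0.0574, 0.1996]
tool_rot: [179.9, -28.0, 143.6]
force: [-0.2, -0.7, -0.4]
grip_width: 0.0006
grasp_force: 0.0
```

drive_tool:
  angular:
    - [0, 0, 0]
    - [0, 0, 0]
    - [0, 0, 0]
    - [0, 0, 0]
    - [0, 0, 0]
    - [0, 0, 0]
    - [0, 0, 0]
    - [0, 0, 0]
  delta_pos:
    - [0, 0, -0.8]
    - [0, 0, -0.8]
    - [0, 0, -0.8]
    - [0, 0, -0.8]
    - [0, 0, -0.8]
    - [0, 0, -0.5]
    - [0, 0, 0]
    - [0, 0, 0]
  gripper: [0, 0, 0, 0, 0, 0, 0, 0]

```text
time_s: 16.4
tool_pos: [0.6599, -0.0705, 0.2392]
tool_rot: [179.9, -28.0, 143.5]
force: [0.8, -0.7, -0.4]
grip_width: 0.0006
grasp_force: 0.0
```

Run:
```python
from h import *
s=telemetry.get_obs();print(s['tool_pos'],s['tool_rot'],s['force'],s['qpos'].round(1));print(armang()[:3])
```

```text
[ 0.65991776 -0.07048836  0.23924705] [179.90954248 -27.95812698 143.54498765] [ 0.78942311 -0.66355641 -0.3734068 ] [ 12.3  40.1  -4.1  56.  -10.7 108.6  61. ]
[(np.float64(3.8), np.float64(-39.5)), (np.float64(3.8), np.float64(-40.0)), (np.float64(3.77), np.float64(-40.5))]
```

drive_tool:
  angular:
    - [0, -0.04, 0]
    - [0, -0.04, 0]
    - [0, -0.04, 0]
    - [0, -0.06, 0]
    - [0, -0.06, 0]
    - [0, -0.06, 0]
    - [0, -0.06, 0]
    - [0, -0.06, 0]
    - [0, 0, 0]
    - [0, 0, 0]
  delta_pos:
    - [-1.2, 0, -0.8]
    - [-1.2, 0, -0.8]
    - [-1.2, 0, -0.8]
    - [0, 0, -2.5]
    - [0, 0, -3]
    - [0, 0, -3]
    - [0, 0, -3]
    - [0, 0, -3]
    - [0, 0, 0]
    - [0, 0, 0]
  gripper: [0, 0, 0, 0, 0, 0, 0, 0, 0, 0]

```text
time_s: 17.45
tool_pos: [0.7223, -0.1163, 0.3887]
tool_rot: [179.8, -3.6, 143.6]
force: [0.3, 0.7, -0.4]
grip_width: 0.0003
grasp_force: 0.0
```

drive_tool:
  angular:
    - [0, 0, 0]
    - [0, 0, 0]
    - [0, 0, 0]
    - [0, 0, 0]
    - [0, 0, 0]
    - [0, 0, 0]
    - [0, 0, 0]
  delta_pos:
    - [0, -3, -1]
    - [0, -3, -1]
    - [0, -3, -1]
    - [0, -3, -1]
    - [0, -3, 0]
    - [0, 0, 0]
    - [0, 0, 0]
  gripper: [0, 0, 0, 0, 0, 0, 0]

```text
time_s: 18.15
tool_pos: [0.6346, -0.2399, 0.4242]
tool_rot: [179.9, -4.0, 143.4]
force: [0.6, 0.1, 0.4]
grip_width: 0.0007
grasp_force: 0.0
```

Run:
```python
from h import *
s=telemetry.get_obs();print(s['tool_pos'],s['tool_rot'],s['force'],s['qpos'].round(1));print(armang()[:3])
a=eyes.read_camera('scene');b=eyes.read_camera('top')
for th in(-37.6,-39):
  for dz in(0,.003,.015):print(th,dz,(proj(a,goal(0,perp=0,th=th,dz=dz)[0])[0]-[180,170])*[4,4])
hsv=cv2.cvtColor(a['pixels'],cv2.COLOR_RGB2HSV);m=cv2.inRange(hsv,(4,150,90),(16,255,255))[170:240,190:235];ys,xs=np.nonzero(m);print('ring',xs.min()+190,xs.max()+190,ys.min()+170,ys.max()+170)
save('s6.png',np.hstack([cv2.resize(a['pixels'][170:270,180:280],(400,400),interpolation=cv2.INTER_CUBIC),cv2.resize(b['pixels'][130:260,200:330],(400,400),interpolation=cv2.INTER_CUBIC)]))
```

```text
[ 0.63463861 -0.23987018  0.42415115] [179.94472019  -4.00167255 143.39901168] [0.61448081 0.13934428 0.4431648 ] [ 18.5  25.2   1.1  52.9  -1.8 105.6  72.5]
[(np.float64(3.77), np.float64(-40.0)), (np.float64(3.76), np.float64(-39.5)), (np.float64(3.76), np.float64(-40.5))]
-37.6 0 [115.33741967  49.39611152]
-37.6 0.003 [114.97157258  45.48507533]
-37.6 0.015 [113.49608051  29.71986508]
-39 0 [115.03908826  47.32580013]
-39 0.003 [114.67324256  43.41693061]
-39 0.015 [113.19776973  27.66059506]
ring 196 209 175 201
```

View pics/s6.png

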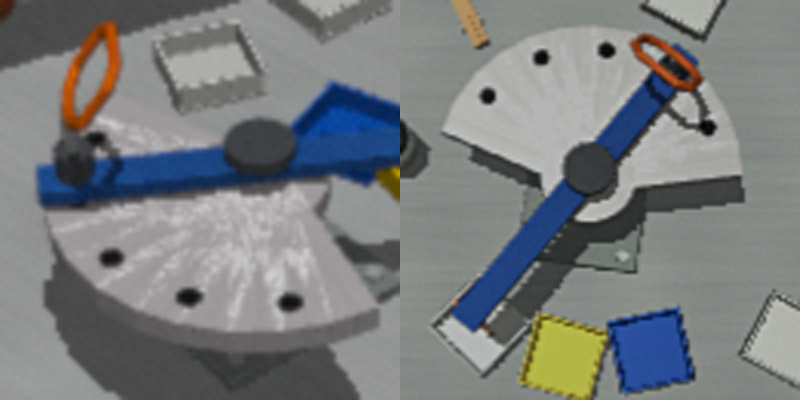

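The top view shows the arm over the next hole (three holes to its left, one to its right), with the coupon end over the white tray. The scene view shows the ring free of the fingers. I'll check the pin height against the start image using the ring's centroid.

Run:
```python
from h import *
a=eyes.read_camera('scene');b=eyes.read_camera('top')
def cen(th,dz,P=(.567,.008)):
    t=np.radians(th);o=np.array([np.cos(t),np.sin(t),0]);n=np.array([-o[1],o[0],0]);c=np.array([*P,.224+dz])+.088*o
    u=np.array([0,0,-.819])+.574*o
    ph=np.radians(np.arange(22.5,360,45));pts=[c+u*(.0275+.0298*np.cos(f))+n*.0325*np.sin(f) for f in ph]
    q=lambda cam:np.array([proj(cam,p)[0] for p in pts])
    return [(q(k).mean(0).round(1).tolist(),q(k).min(0).round(1).tolist(),q(k).max(0).round(1).tolist()) for k in(a,b)]
print('start',cen(-7.6,0))
for dz in(0,.003,.015):print(dz,cen(-37.6,dz),cen(-38.6,dz)[0][0])
for k in(a,b):
    m=cv2.inRange(cv2.cvtColor(k['pixels'],cv2.COLOR_RGB2HSV),(4,150,90),(16,255,255))
    r=(slice(165,225),slice(185,235)) if k is a else (slice(130,170),slice(250,320))
    ys,xs=np.nonzero(m[r]);print('obs',xs.mean()+r[1].start,ys.mean()+r[0].start,xs.min()+r[1].start,xs.max()+r[1].start,ys.min()+r[0].start,ys.max()+r[0].start)
W=[.4305,.1105]
for t in('white_tray_c','coupon','mid_tray_c','blue_tray_c'):
    print(t,[(round(r['p'],2),atz(a,r['centre'],.074 if t=='coupon' else .012).round(3)[:2].tolist()) for r in models.search_frame(a,t)[:3]])
```

```text
start [([210.9, 202.7], [201.8, 190.2], [220.3, 215.2]), ([266.5, 141.5], [254.9, 137.7], [277.8, 145.3])]
0 [([203.2, 190.4], [197.2, 179.4], [209.3, 201.3]), ([285.2, 149.2], [274.9, 141.5], [295.4, 156.9])] [203.1, 189.9]
0.003 [([203.1, 189.4], [197.1, 178.4], [209.2, 200.3]), ([285.3, 148.9], [275.0, 141.2], [295.5, 156.6])] [203.0, 189.0]
0.015 [([202.7, 185.6], [196.7, 174.5], [208.9, 196.5]), ([285.7, 147.6], [275.2, 139.8], [296.0, 155.5])] [202.6, 185.1]
obs 202.5 188.39864864864865 196 209 175 201
obs 286.46017699115043 150.3716814159292 275 297 142 159
white_tray_c [(0.87, [0.297, -0.18]), (0.83, [0.419, -0.192]), (0.63, [0.438, 0.116])]
coupon [(0.73, [0.523, -0.031]), (0.54, [0.474, 0.077])]
mid_tray_c [(0.67, [0.415, 0.024])]
blue_tray_c [(0.52, [0.39, -0.079])]
```

Run:
```python
import h
from h import *
c=eyes.read_camera('scene');now=dict(c);st=dict(c);st['pixels']=cv2.imread('pics/both.png')[...,::-1].copy()
top=eyes.read_camera('top');ts=dict(top);ts['pixels']=cv2.imread('pics/top.png')[...,::-1].copy()
class E:pass
for nm,im in(('start',st),('now',now),('top start',ts),('top now',top)):
    h.eyes=E();h.eyes.read_camera=lambda n,im=im:im
    print(nm,[(float(a),float(b)) for a,b in armang()])
# ring shift between start and now in collar/shaft: visible grey shaft
def cr(p,x,y):return cv2.resize(p['pixels'][y:y+50,x:x+50],(400,400),interpolation=cv2.INTER_CUBIC)
save('s7.png',np.hstack([cr(st,185,183),cr(now,180,172)]))
```

```text
start [(3.96, -8.0), (3.95, -8.5), (3.9, -7.5), (3.83, -9.0)]
now [(3.82, -40.0), (3.8, -39.5), (3.78, -40.5), (3.76, -41.0)]
top start [(4.83, -6.0), (4.77, -6.5), (4.73, -5.5), (4.59, -5.0)]
top now [(4.73, -37.0), (4.72, -36.5), (4.62, -36.0), (4.56, -37.5)]
```

View pics/s7.png

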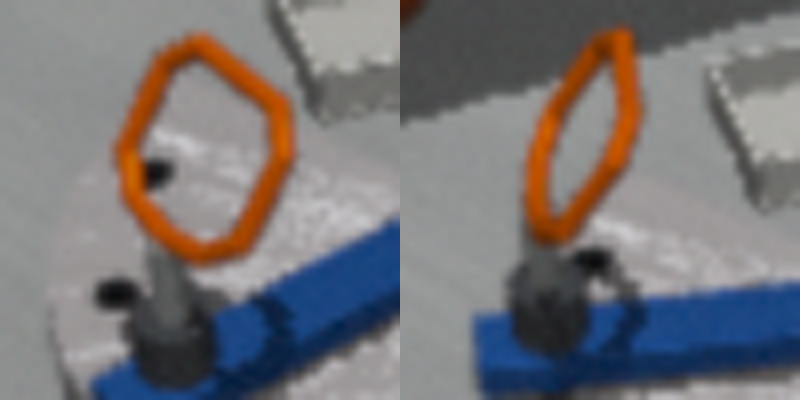

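The swing between the two pictures measures about 31°, so the pin is in the right hole. From the image the pin looks about 1–2 mm from the home prediction. I'll tap the bar from above with the shut fingertips to measure and make sure it is fully seated.

Run:
```python
from h import *
t=np.radians(-38.3);o=np.array([np.cos(t),np.sin(t),0])
M=np.c_[-o,np.cross([0,0,-1],-o),[0,0,-1.]]
print(delta((np.array([.567,.008,.262])+.088*o,M)))
```

```text
(array([10.24, 15.49, 17.09]), array([ 0.   , -0.068,  0.032]))
```

drive_tool:
  angular:
    - [0, -0.068, 0.032]
    - [0, 0, 0]
    - [0, 0, 0]
    - [0, 0, 0]
    - [0, 0, 0]
    - [0, 0, 0]
    - [0, 0, 0]
    - [0, 0, 0]
    - [0, 0, 0]
    - [0, 0, 0]
  delta_pos:
    - [0, 0, 0]
    - [1.5, 2.6, 1]
    - [1.5, 2.6, 1]
    - [1.5, 2.6, 1]
    - [1.5, 2.6, 1]
    - [1.5, 2.6, 1]
    - [1.4, 2.2, 1]
    - [0, 0, 3]
    - [0, 0, 3]
    - [0, 0, 0]
  gripper: [0, 0, 0, 0, 0, 0, 0, 0, 0, 0]

```text
time_s: 19.7
tool_pos: [0.6575, -0.0643, 0.3006]
tool_rot: [-179.7, -0.4, 141.7]
force: [-0.2, -0.7, 0.4]
grip_width: 0.0007
grasp_force: 0.0
```

Run:
```python
from h import *
t=np.radians(-38.3);o=np.array([np.cos(t),np.sin(t),0])
M=np.c_[-o,np.cross([0,0,-1],-o),[0,0,-1.]]
print(delta((np.array([.567,.008,.247])+.088*o,M)),telemetry.get_obs()['tool_pos'])
```

```text
(array([2.75, 0.09, 5.38]), array([-0.005, -0.007, -0.   ])) [ 0.65746596 -0.0643421   0.30059968]
```

drive_tool:
  angular:
    - [0, 0, 0]
    - [0, 0, 0]
    - [0, 0, 0]
    - [0, 0, 0]
    - [0, 0, 0]
    - [0, 0, 0]
  delta_pos:
    - [1.4, 0.1, 0]
    - [1.35, 0, 1]
    - [0, 0, 2]
    - [0, 0, 2]
    - [0, 0, 0.4]
    - [0, 0, 0]
  gripper: [0, 0, 0, 0, 0, 0]

```text
time_s: 20.3
tool_pos: [0.6389, -0.0471, 0.2522]
tool_rot: [180.0, 0.0, 141.6]
force: [-0.0, -0.5, -0.2]
grip_width: 0.0003
grasp_force: 0.0
```

drive_tool:
  angular:
    - [0, 0, 0]
    - [0, 0, 0]
    - [0, 0, 0]
    - [0, 0, 0]
    - [0, 0, 0]
  delta_pos:
    - [0, 0, 0.15]
    - [0, 0, 0.15]
    - [0, 0, 0.1]
    - [0, 0, 0]
    - [0, 0, 0]
  gripper: [0, 0, 0, 0, 0]

```text
time_s: 20.8
tool_pos: [0.6388, -0.0469, 0.2476]
tool_rot: [180.0, 0.0, 141.7]
force: [0.3, 0.4, 0.4]
grip_width: 0.0003
grasp_force: 0.0
```

drive_tool:
  angular:
    - [0, 0, 0]
    - [0, 0, 0]
    - [0, 0, 0]
  delta_pos:
    - [0, 0, 0.15]
    - [0, 0, 0.15]
    - [0, 0, 0]
  gripper: [0, 0, 0]

```text
time_s: 21.1
tool_pos: [0.6385, -0.0468, 0.244]
tool_rot: [180.0, -0.0, 141.7]
force: [-0.5, 0.3, 0.2]
grip_width: 0.0004
grasp_force: 0.0
```

drive_tool:
  angular:
    - [0, 0, 0]
    - [0, 0, 0]
    - [0, 0, 0]
  delta_pos:
    - [0, 0, 0.15]
    - [0, 0, 0.1]
    - [0, 0, 0]
  gripper: [0, 0, 0]

```text
time_s: 21.4
tool_pos: [0.6388, -0.0468, 0.2424]
tool_rot: [180.0, 0.0, 141.7]
force: [-0.1, 0.5, 1.5]
grip_width: 0.0005
grasp_force: 1.0
```

drive_tool:
  angular:
    - [0, 0, 0]
    - [0, 0, 0]
  delta_pos:
    - [0, 0, 0.1]
    - [0, 0, 0]
  gripper: [0, 0]

```text
time_s: 21.6
tool_pos: [0.6389, -0.0468, 0.2422]
tool_rot: [179.9, 0.1, 141.7]
force: [-1.5, -0.3, 5.4]
grip_width: 0.0002
grasp_force: 2.8
```

The tips touch the bar at z = 0.228 and it is rigid, which is exactly the home height. I'll retreat upward and hand in.

drive_tool:
  angular:
    - [0, 0, 0]
    - [0, 0, 0]
    - [0, 0, 0]
    - [0, 0, 0]
    - [0, 0, 0]
    - [0, 0, 0]
    - [0, 0, 0]
    - [0, 0, 0]
  delta_pos:
    - [0, 0, -1]
    - [0, 0, -3]
    - [0, 0, -3]
    - [0, 0, -3]
    - [0, 0, -3]
    - [0, 0, 0]
    - [0, 0, 0]
    - [0, 0, 0]
  gripper: [0, 0, 0, 0, 0, 0, 0, 0]

```text
time_s: 22.4
tool_pos: [0.6383, -0.0469, 0.3696]
tool_rot: [-180.0, -0.1, 141.7]
force: [-0.4, 1.1, -0.5]
grip_width: 0.0005
grasp_force: 0.0
```

Run:
```python
from h import *
print(armang()[:2],telemetry.get_obs()['force']);print(env.sign_off())
```

```text
[(np.float64(3.77), np.float64(-40.0)), (np.float64(3.76), np.float64(-39.5))] [ 0.48603157  0.39787549 -0.76340727]
the job is handed in; nothing more can be done
None
```

I handed the job in at about 22 s: the arm is one hole clockwise with the coupon over the white tray, the pin measured home by a fingertip tap on the ring, and the fingers are clear. The sign-off returned no verdict.

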